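# Set the depth stop of a tamping press with its setting block

### The job

Set the depth stop of the coffee tamping press to the setting block that lies under it: wind the stop screw down by the hex key standing in it (clockwise lowers it) until the block just drags under the orange buffer nose, with the nose pressed in only about a millimetre. Then draw the block out from under the nose by its brass post, leave it lying in front, and let go without turning the screw again or disturbing the other things on the table.

Things in the scene. Friction and masses are not known exactly. Their poses are not given: they have to be found in the camera images.
- press: Tamping press, fixed. Origin on the table under the stop screw's upright axis; x axis points away from the side it is worked from, y from its column towards the stop screw, z up. Grey base plate: x -130 to 90 mm, y -305 to 55 mm, its top 18 mm above the table; the setting block lies on it. Ram, column and portafilter do not move; the portafilter's handle reaches x -160 at y -175 mm, 76 mm high.
- stop_screw (a joint): Turn of stop screw and key, rad, growing clockwise seen from above; it stays where left (friction 0.04 N m). One turn clockwise lowers screw, nose and key 4 mm. At value q the key's arm points (3.49 - q) rad counter-clockwise from the press's x axis. It starts at 3.6 to 6.0; the nose meets the block at 7.85 (arm at 1.9 rad); it is right, pressed in 1 mm, at about 9.4, the arm at 0.35 rad.
- key_elbow (a point): Top of the L-shaped hex key, on the screw axis, on the centre line of its level arm, 155 to 162 mm above the table. The key is held in the screw's 24 mm round head by a clip, so it cannot come out. It is an 8 mm steel bar that rises about 25 mm from the head to this elbow, then runs level straight out for 92 mm.
- key_end (a point): Free end of the key's level arm, on its centre line, 92 mm from the screw axis, level with the elbow. A red sleeve of 10 mm diameter covers the arm from 62 to 92 mm out.
- nose_tip (a point): Centre of the underside of the orange silicone nose (16 mm diameter) at the screw's foot. It meets the block when 38 mm above the table (plate 18, block 20); it starts 1.2 to 2.7 mm higher. It does not turn. The block presses it in at about 4 N per mm, 3 mm at most; freed, it comes out again. Pressed in 0.5 to 1.5 mm the block just drags.
- setting_block: Loose aluminium bar 140 mm long (x), 26 mm wide (y), 20 mm thick, about 0.24 kg, origin at the centre of its underside. It lies on the base plate under the nose, its length nearly along the press's x axis; its +x end is 15 to 32 mm past the screw axis, its -x end with the post is on the side it is worked from.
- block_post (a point): Centre of the top of the brass post that stands on the block 55 mm from its centre towards -x: 14 mm diameter, with an 18 mm rim on the uppermost 6 mm, 36 mm tall; its top is 74 mm above the table. There is room for a finger between post and stop arm to hook the block out.
- wine_bottle: Green wine bottle, 74 mm diameter, 290 mm high, standing, origin at the centre of its base. Bystander.
- oil_bottle: Amber oil bottle, 72 mm diameter, 250 mm high, standing, origin at the centre of its base. Bystander.
- flute: Clear tall-stemmed wine glass, 64 mm foot, 208 mm high, standing, origin at the centre of its foot. Bystander.
- cup: White mug, 68 mm diameter, 62 mm high, standing, origin at the centre of its base. Bystander.
- coffee_tin: Coffee tin with red label, 90 mm diameter, 130 mm high, standing, origin at the centre of its base. Bystander.
- knife: Kitchen knife lying flat, about 310 mm long along its x axis, brown handle to -x, 18 mm high, origin near its middle. Bystander.
- ram_top (a point): Top of the press's square steel ram, 303 mm above the table, at press y -175 mm. Green head round it up to 225 mm high, y -130 to -290 mm; column behind it, 280 mm high; hand lever with black ball up to 365 mm at x 55, y -260 mm.
- stop_boss (a point): On the screw axis, at the top of the brass bush in the stop arm's end, 106 mm above the table. The dark steel stop arm, 24 mm wide, ends here in a 36 mm round boss, 76 to 98 mm above the table; it runs along -y, rises at y -88 to -104 mm to 140 mm high and joins the ram.
There are look-alikes about, which are no part of the job. Several things have the shape of the setting_block; the one meant has the colours described above.

How it is judged:
On the way, in this order (a step that is already met when the one before it is completed fails the run):
1. the nose has come down on the setting block and presses it lightly (0.3 to 9 N) (contact force between nose and setting_block between 0.3 and 9 N), for 0.3 s.
2. the block has been drawn out from under the nose ((x of nose_tip in the frame of setting_block above 0.08 m or x of nose_tip in the frame of setting_block below -0.08 m or y of nose_tip in the frame of setting_block above 0.023 m or y of nose_tip in the frame of setting_block below -0.023 m)), for 0.2 s.
At the end, for the whole second after the job is handed in: The freed nose stands 35.8 to 38.0 mm above the table; the block is clear of it, in front (centre over 60 mm from the screw towards the worked side, within 250 mm), right way up, at rest on the base plate or table; the screw is still (z of nose_tip in the frame of press between 0.0358 and 0.038 m and (x of nose_tip in the frame of setting_block above 0.08 m or x of nose_tip in the frame of setting_block below -0.08 m or y of nose_tip in the frame of setting_block above 0.023 m or y of nose_tip in the frame of setting_block below -0.023 m) and x of setting_block in the frame of press below -0.06 m and angle between setting_block's own z axis and vertical below 0.35 rad and height (world z) of setting_block below 0.03 m and horizontal distance between nose_tip and setting_block below 0.25 m and linear speed of setting_block below 0.02 m/s and velocity of joint stop_screw between -0.05 and 0.05 rad/s); the robot touches nothing.
It fails at once if a bystander is shifted by more than 30 mm or knocked over (distance of any of wine_bottle, oil_bottle, flute, cup, coffee_tin, knife from where it was at the start of the episode above 0.03 m or angle between any of wine_bottle, oil_bottle, flute, cup, coffee_tin, knife's own z axis and vertical above 0.5 rad).
It fails at once if the nose is driven hard down on the block (over 20 N) (contact force between nose and setting_block above 20 N).
It also fails if it takes over 54 s, if anything falls off the work surface, if the arm or the gripper's body presses on something with over 40 N, if the wrist force passes 120 N, or if a joint passes its speed limit or range.

### The arm

A 6-joint arm with a two-finger parallel gripper is mounted at the origin on the work surface. World frame = base frame: x ahead of the robot, y to its left, z up, the work surface at z = 0. Lengths are in m, angles in rad, forces in N, time in s.
With the tool pointing down it reaches from about 0.425 to 0.925 m from the base axis. Payload 12.5 kg.
Tool frame: the origin (TCP) lies at the very end of the fingers, on their centre line; the grasp point (between the pads) lies 19 mm behind it (robot.tcp_to_grasp is the distance from the TCP to the grasp point, in m); z points along the fingers, y is the line along which they close (so a half turn about z gives the same grasp; the last joint's range is limited). The gripper opens to 85 mm and grips with 20 to 120 N. Pads are 22 mm wide; open, the fingers measure 114 mm over their backs; the gripper's body (76 mm by 85 mm) begins 54 mm behind the grasp point. The pads swing forward as they close: fully open they stand 13 mm farther back than shut.
Start: joints at [1.006, 0.491, 1.559, -0, 1.092, -0.106], TCP at [0.277, 0.56, 0.231] pointing down, gripper open.
Joint ranges: [-3.1, 3.1], [-0.84, 2.19], [0.05, 2.79], [-1.13, 4.28], [0.06, 2.93], [-2.69, 2.69]. Speed limits (rad/s): [2.22, 2.22, 2.79, 3.14, 3.14, 3.14].

### API

Orientations are given as a rotation vector (axis times angle).
In Python, from workcell import observe, imaging, finish_job, robot gives the robot as it stands.
- The arm moves only by the tool servo_tool, never from a script. Its argument "deltas" is a list of rows, each a list of 3 entries, a list of its own where there are three numbers: the gripper's target within -1 to 1 (fully open at 1, half-way at 0, shut at -1), then the shift along the tool's x, y, z as a fraction of full scale, then the turn about the tool's z as a fraction of full scale. In form: [[claw, [tx, ty, tz], turn], ...]. A call has 1 to 20 rows; each row shifts and turns the commanded pose from where the row before left it, along the tool's axes as they then stand; what a row does not reach is not made up. Full scale, the value 1, is 0.03 m for a shift and 10 degrees for a turn. A row lasts 1/8 s, in which the tool goes at most 62.5 mm and 10.7 degrees, less where a joint would pass 70% of its speed; a pose out of reach is approached as far as the arm can. A call with a number of a shift or a turn outside -1 to 1 is refused whole. A call with a gripper value outside its range is refused whole. The fingers move at their own pace and stop on an object; "newtons" is the grip in N (left out, the last holds). Time passes only in rows, so rows that do not move let the fingers close. It gives the time, the measured TCP pose, the force, the opening and the grip force at its end, in the units of the state.
- observe(): the state, without advancing time (a new reading comes with each control period).
- imaging.grab_frame(name): name is "side" or "top"; returns (picture, depth): 384x512x3 uint8, red, green, blue; 384x512 float32, m along the optical axis (not along the pixel's ray), 0 where there is no reading.
- imaging.camera_info(name): a dict with "fx", "fy", "cx", "cy" (pixels), "distortion" ([k1, k2, p1, p2, k3] as OpenCV has them; the pictures are not rectified), "xyz" and "attitude" of the camera in the world. Camera axes: x right, y down, z forward; pixel columns grow to the right and rows downward; lengths in m; the calibration is good to about 2 mm. A picture is of the moment at which its call begins. camera_info takes no time and is no camera call.
- finish_job(): hands the job in; it is judged then, once.
The state is a dict: "clock": time; "joints": joint angles; "joint_vel": joint speeds; "joint_efforts": joint torques, N m; "tool_pos": TCP position; "ee_rot": TCP orientation; "wrist_force": force on the tool from outside, world axes, zero at the start; "moment": the same for the moment, N m; "finger_gap": opening from 0.0 (shut) to 1.0 (fully open); "grasp_force": force on a finger pad.
Only numpy, scipy, OpenCV 4.12 (cv2) and the standard library are available. Lean on these libraries where they do the work, as an engineer would, in place of code of your own. Each camera call takes 0.05 s, during which the arm holds its last target. There are 200 camera calls.

## Working session

There is one attempt and no reset: what is moved stays moved. The work goes in short steps, Python scripts to look and compute and a tool call to move; the robot and the scene stay as the last step left them, time stands still between calls to the robot, and variables do not carry over. Pictures are saved under pics/ and viewed, at most 10 in all, crops included, and the job is handed in when it is done.

Besides the shell and the picture viewer there is one more tool, called by a JSON object that holds its "op" and its "data", one argument or row to a line. servo_tool: Moves the arm, as the interface text tells. Shift numbers are shares of 0.03 m and turn numbers shares of 10 degrees, none past 1 either way. Its arguments: {"type":"object","properties":{"deltas":{"type":"array"},"newtons":{"type":"number"}},"required":["deltas"]}

```bash
mkdir -p pics; cat > h.py <<'E'
import numpy as np,cv2
from workcell import observe,imaging
def grab(n,save=None):
    p,d=imaging.grab_frame(n)
    if save: cv2.imwrite('pics/'+save,p[:,:,::-1])
    np.savez(''+n+'.npz',p=p,d=d); return p,d
def R(i):
    a=np.array(i['attitude'],float)
    return cv2.Rodrigues(a)[0] if a.size==3 else a
def ray(n,u,v):
    i=imaging.camera_info(n);K=np.array([[i['fx'],0,i['cx']],[0,i['fy'],i['cy']],[0,0,1]])
    q=cv2.undistortPoints(np.array([[[u,v]]],float),K,np.array(i['distortion'],float))[0,0]
    return np.array(i['xyz']),R(i)@np.array([q[0],q[1],1.])
def onz(n,u,v,z):
    o,r=ray(n,u,v); return o+r*(z-o[2])/r[2]
def dep(n,u,v,d): 
    o,r=ray(n,u,v); return o+r*d
def proj(n,P):
    i=imaging.camera_info(n);K=np.array([[i['fx'],0,i['cx']],[0,i['fy'],i['cy']],[0,0,1]]);r=R(i).T
    return cv2.projectPoints(np.array([P],float),cv2.Rodrigues(r)[0],-r@np.array(i['xyz']),K,np.array(i['distortion'],float))[0].ravel()
E
python3 - <<'E'
from h import *
for n in('top','side'):
    print(imaging.camera_info(n)); grab(n,n+'0.png')
print(observe(), )
E
```

```text
{'fx': 401.27280369510225, 'fy': 401.27280369510225, 'cx': 251.02937105470642, 'cy': 185.55322475599235, 'distortion': array([-0.04869217,  0.        ,  0.        ,  0.        ,  0.        ]), 'xyz': array([ 0.3483462 , -0.02229465,  1.41998191]), 'attitude': array([-2.17734965,  2.12796615, -0.158364  ])}
{'fx': 442.1711064007698, 'fy': 442.1711064007698, 'cx': 253.78431287397072, 'cy': 187.77645520230433, 'distortion': array([-0.14940274,  0.        ,  0.        ,  0.        ,  0.        ]), 'xyz': array([-0.08450474, -0.89733776,  1.3120636 ]), 'attitude': array([-2.29890007,  0.67702287, -0.27763047])}
{'clock': 0.1, 'joints': array([ 1.00640241e+00,  4.91458774e-01,  1.55935202e+00, -6.95235412e-06,
        1.09169346e+00, -1.05615286e-01]), 'joint_vel': array([ 0.00152924, -0.00036309, -0.00294101,  0.00197722,  0.00044836,
        0.0005224 ]), 'joint_efforts': array([ 1.83748562e-03, -6.19447732e+01, -2.62028271e+01, -5.16874343e-05,
        2.82633257e-03, -3.09849622e-05]), 'tool_pos': array([0.2766758 , 0.56022293, 0.23082391]), 'ee_rot': array([-7.14272587e-01, -3.05901468e+00,  1.35539198e-03]), 'wrist_force': array([0.13209966, 0.06630801, 0.70205611]), 'moment': array([ 0.00129926, -0.04485986, -0.03141612]), 'grasp_force': 0.0, 'finger_gap': 1.0050531838728494}
```

View pics/top0.png

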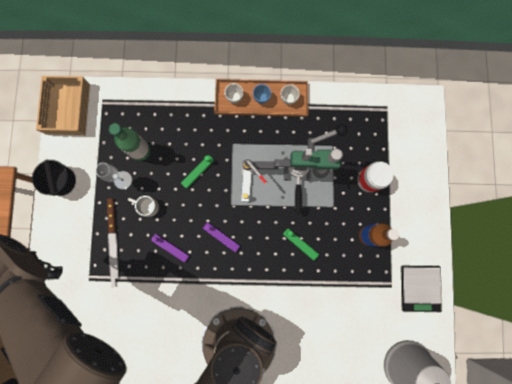

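View pics/side0.png

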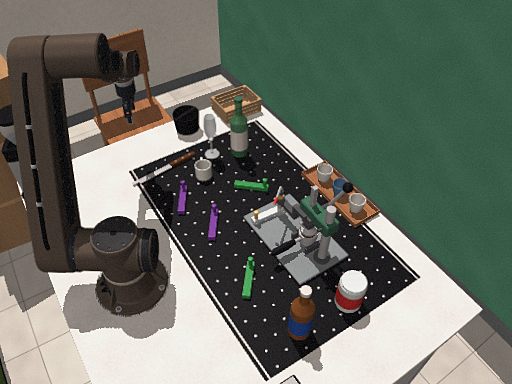

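Block candidates in the top view are green (198,172), green (300,244), purple (170,248), purple (221,237) and the aluminium bar (246,182). I choose the aluminium bar, which lies on the plate under the stop arm and has a brass post. Next is one close crop to check it.

```bash
python3 - <<'E'
from h import *
t=np.load('top.npz');s=np.load('side.npz')
a=cv2.resize(t['p'][135:215,225:305],(560,560),interpolation=cv2.INTER_CUBIC)
a=cv2.resize(t['p'][138:213,225:275],(400,600),interpolation=cv2.INTER_CUBIC)
b=cv2.resize(s['p'][175:250,240:290],(400,600),interpolation=cv2.INTER_CUBIC)
cv2.imwrite('pics/crop1.png',np.hstack([a,b])[:,:,::-1])
# plate corners (grey), dark pads & depth
p=t['p'];d=t['d'];h=cv2.cvtColor(p,cv2.COLOR_RGB2HSV)
# world z map
pts=np.array([[dep('top',u,v,d[v,u]) for u in range(225,345)] for v in range(135,215)])
m=((pts[...,2]>.008)&(pts[...,2]<.028)&(h[135:215,225:345,2]>70)).astype(np.uint8)
q=pts[m>0]; r=cv2.minAreaRect((q[:,:2]*1000).astype(np.float32)); print('plate',r,cv2.boxPoints(r).tolist(),np.median(q[:,2]))
for n,w in(('top',p),('side',s['p'])):
    hh=cv2.cvtColor(w,cv2.COLOR_RGB2HSV)
    mm=(((hh[...,0]<6)|(hh[...,0]>174))&(hh[...,1]>150)&(hh[...,2]>90)).astype(np.uint8)
    k,l,st,c=cv2.connectedComponentsWithStats(mm)
    for i in range(1,k):
        if st[i,4]>4: print(n,'red',st[i],c[i], onz(n,*c[i],.158).round(4))
E
```

```text
Traceback (most recent call last):
  File "h.py", line 17, in dep
    o,r=ray(n,u,v); return o+r*d
        ~~~^^^^^^^
  File "h.py", line 11, in ray
    i=imaging.camera_info(n);K=np.array([[i['fx'],0,i['cx']],[0,i['fy'],i['cy']],[0,0,1]])
ValueError: time passes only in moves, steps and waits
```

View pics/crop1.png

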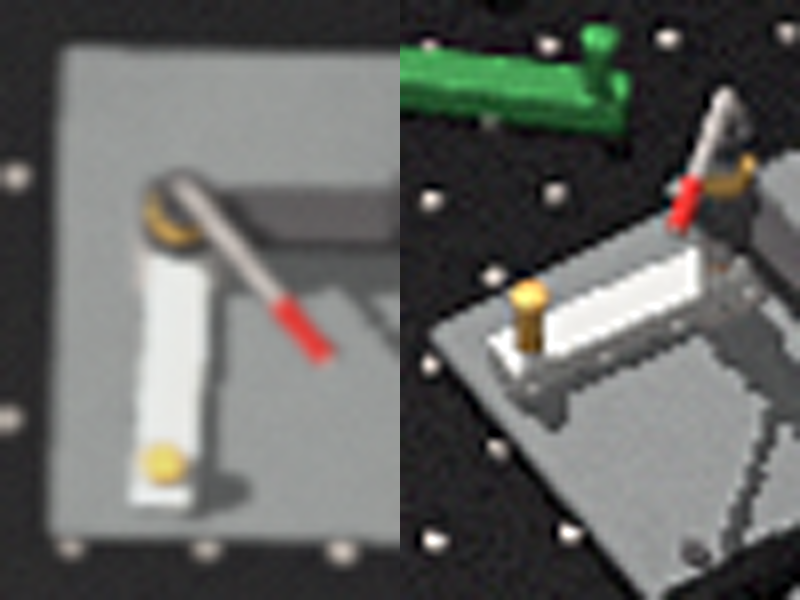

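The crop confirms the choice: a white-metal bar with a brass post. In the top view the post is at about (245,195.5), the key elbow (247.3,160.5) and the red key end (265.4,182.2). In the side view they are at about (255.8,210.9), (280.3,186) and (274.6,203).

```bash
python3 - <<'E'
import re
s=open('h.py').read()
s=s.replace("def grab(","import functools\ninfo=functools.cache(imaging.camera_info)\ndef grab(",1).replace("i=imaging.camera_info(n)","i=info(n)")
open('h.py','w').write(s)
E
cat >> h.py <<'E'
def tri(ut,us):
    o1,r1=ray('top',*ut);o2,r2=ray('side',*us)
    x=np.linalg.lstsq(np.c_[r1,-r2],o2-o1,rcond=None)[0];a,b=o1+r1*x[0],o2+r2*x[1]
    return ((a+b)/2).round(4),round(float(np.linalg.norm(a-b)),4)
def red(n,w):
    hh=cv2.cvtColor(w,cv2.COLOR_RGB2HSV)
    mm=(((hh[...,0]<6)|(hh[...,0]>174))&(hh[...,1]>150)&(hh[...,2]>90)).astype(np.uint8)
    k,l,st,c=cv2.connectedComponentsWithStats(mm)
    return [(st[i,4],c[i]) for i in range(1,k) if st[i,4]>4]
E
python3 - <<'E'
from h import *
t=np.load('top.npz');s=np.load('side.npz')
p=t['p'];d=t['d'];h=cv2.cvtColor(p,cv2.COLOR_RGB2HSV)
m=((h[...,1]<40)&(h[...,2]>85)&(h[...,2]<190)).astype(np.uint8);m[:140]=0;m[210:]=0;m[:,:228]=0;m[:,340:]=0
m=cv2.morphologyEx(m,cv2.MORPH_OPEN,np.ones((3,3)))
q=np.array([onz('top',u,v,.018)[:2]*1000 for v,u in np.argwhere(m)],np.float32)
r=cv2.minAreaRect(q); print('plate',r,cv2.boxPoints(r).round(1).tolist())
for nm,a,b in(('elbow',(247.3,160.5),(280.3,186)),('end',(265.4,182.2),(274.6,203)),('post',(245,195.5),(255.8,210.9))):
    print(nm,tri(a,b))
print('elbow',onz('top',247.3,160.5,.158),'end',onz('top',265.4,182.2,.158),'post',onz('top',245,195.5,.074))
for n,w in(('top',p),('side',s['p'])):
    for a,c in red(n,w): print(n,a,c,onz(n,*c,.158).round(4))
for u,v in((245,195),(246,180),(247,161),(240,190)): print(u,v,dep('top',u,v,d[v,u]))
# plate corners in crop: 
for u,v in((232.5,143.5),(231,205)): print('corner',onz('top',u,v,.018))
# bases of bystanders
print('oilb', onz('top',368,236,.0),'cup',onz('top',146,207,.06))
E
```

```text
plate ((590.721435546875, -147.19439697265625), (245.0361328125, 376.03253173828125), 1.2825756072998047) [[464.0, 38.0], [472.3999938964844, -337.8999938964844], [717.4000244140625, -332.3999938964844], [709.0, 43.5]]
elbow (array([ 0.6067, -0.0164,  0.1557]), 0.0005)
end (array([ 0.5381, -0.0761,  0.1605]), 0.0031)
post (array([ 0.5033, -0.0115,  0.0771]), 0.0022)
elbow [ 0.60602067 -0.01626972  0.158     ] end [ 0.53711167 -0.07548191  0.158     ] post [ 0.50267202 -0.01094851  0.074     ]
top 99 [364.6969697 181.8989899] [ 0.5457 -0.3935  0.158 ]
top 15 [262.33333333 178.8       ] [ 0.5478 -0.0655  0.158 ]
side 16 [275.3125 200.    ] [ 0.5512 -0.0646  0.158 ]
side 272 [346.92279412 301.31985294] [ 0.4992 -0.5098  0.158 ]
245 195 [ 0.50414783 -0.01092338  0.0759168 ]
246 180 [ 0.5610699  -0.01280987  0.03889716]
247 161 [ 0.60549487 -0.01531692  0.15243401]
240 190 [0.52836188 0.00763385 0.01648206]
corner [0.69536709 0.03885456 0.018     ]
corner [0.47445882 0.03774183 0.018     ]
oilb [ 0.37698979 -0.44878338  0.        ] cup [0.45695695 0.32480519 0.06      ]
```

Key angle is about 221° (3.86 rad), so q is about 5.92. About 200° clockwise is needed. I'll push the sleeve round with closed fingers. First I square the tool to the world and cross over.

{"op": "servo_tool", "data": {
  "deltas": [
    [-1,[0,0,-0.7],-0.88],
    [-1,[0,0,0],-0.88],
    [-1,[0,0,0],-0.87],
    [-1,[-0.4,-0.9,0],0],
    [-1,[-0.4,-0.9,0],0],
    [-1,[-0.4,-0.9,0],0],
    [-1,[-0.4,-0.9,0],0],
    [-1,[-0.4,-0.9,0],0],
    [-1,[-0.4,-0.9,0],0],
    [-1,[-0.4,-0.9,0],0],
    [-1,[-0.4,-0.9,0],0],
    [-1,[-0.4,-0.9,0],0],
    [-1,[-0.4,-0.9,0],0],
    [-1,[-0.4,-0.9,0],0],
    [-1,[-0.4,-0.9,0],0],
    [-1,[-0.4,-0.9,0],0],
    [-1,[-0.4,-0.9,0],0],
    [-1,[-0.4,-0.9,0],0],
    [-1,[-0.4,-0.9,0],0],
    [-1,[-0.4,-0.9,0],0]
  ],
  "newtons": 40
}}

```text
clock: 2.6
tool_pos: [0.4811, 0.1005, 0.2521]
ee_rot: [0.0, -3.141, -0.0]
wrist_force: [-0.4, 0.8, -0.3]
finger_gap: -0.0
grasp_force: 0.0
```

{"op": "servo_tool", "data": {
  "deltas": [
    [-1,[-0.43,-0.88,0],0],
    [-1,[-0.43,-0.88,0],0],
    [-1,[-0.43,-0.88,0],0],
    [-1,[-0.43,-0.88,0],0],
    [-1,[-0.43,-0.88,0],0],
    [-1,[-0.43,-0.88,0],0],
    [-1,[-0.43,-0.92,0],0],
    [-1,[0,0,0.9],0],
    [-1,[0,0,0.9],0],
    [-1,[0,0,0],0]
  ]
}}

```text
clock: 3.85
tool_pos: [0.5704, -0.0844, 0.1966]
ee_rot: [0.0, -3.138, -0.002]
wrist_force: [0.2, 0.2, 0.6]
finger_gap: 0.0
grasp_force: 0.0
```

```bash
python3 - <<'E'
from h import *
p,d=grab('side');t,_=grab('top')
a=cv2.resize(p[120:260,220:340],(514,600),interpolation=cv2.INTER_CUBIC)
b=cv2.resize(t[125:215,225:267],(280,600),interpolation=cv2.INTER_CUBIC)
cv2.imwrite('pics/c2.png',np.hstack([a,b])[:,:,::-1])
print(observe()['tool_pos'],proj('side',observe()['tool_pos']))
E
```

```text
[ 0.57149755 -0.08455586  0.19886956] [283.92837348 193.28819399]
```

View pics/c2.png

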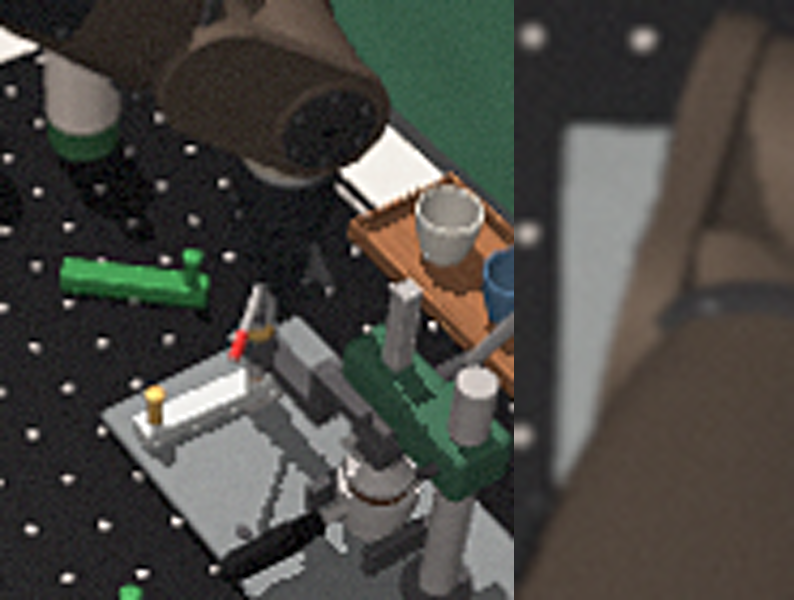

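The side picture seems to have been taken mid-move, so I'll look again with the arm still.

```bash
python3 - <<'E'
from h import *
p,d=grab('side')
a=cv2.resize(p[130:250,220:340],(600,600),interpolation=cv2.INTER_CUBIC)
cv2.imwrite('pics/c3.png',a[:,:,::-1])
o=observe();print(o['clock'],o['tool_pos'],proj('side',o['tool_pos']))
E
```

```text
4.0 [ 0.57165794 -0.08457048  0.19929703] [283.97534833 193.18779566]
```

View pics/c3.png

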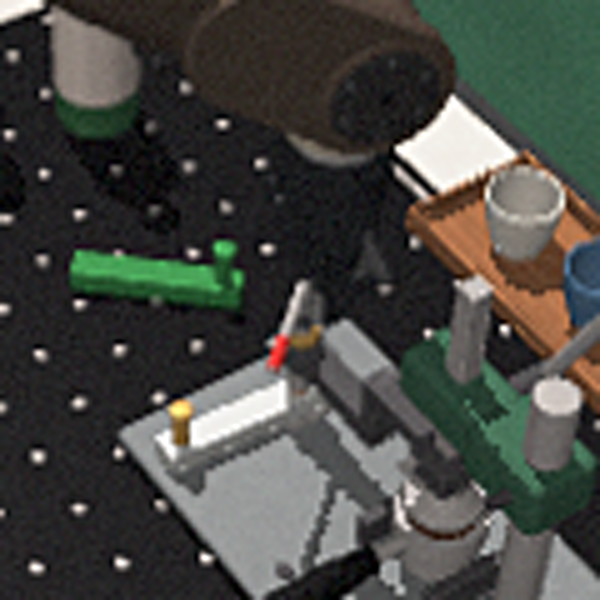

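The black gripper hangs from the flange at crop (330,155). Its tip is at about (315,305), just in front of the key, and the red sleeve is free at (278,350). This matches the projected TCP. Next I plan the arc.

```bash
cat > arc.py <<'E'
import numpy as np,json,sys
A=np.array([.606,-.0163])
def C(th,r=.075):
    n=np.array([-np.sin(th),np.cos(th)])
    s=.005+.011*abs(n[0])+.0145*abs(n[1])
    return A+r*np.array([np.cos(th),np.sin(th)])+s*n
if __name__=='__main__':
    cur=np.array([float(sys.argv[1]),float(sys.argv[2])]);a,b,n=map(float,sys.argv[3:6]);rows=[]
    for th in np.linspace(a,b,int(n)):
        d=C(th)-cur;t=np.round(np.array([-d[0],d[1]])/.03,2)
        cur=cur+np.array([-t[0],t[1]])*.03;rows.append([-1,[float(t[0]),float(t[1]),0],0])
    print(json.dumps(rows),cur)
E
python3 arc.py .5717 -.0846 3.8 .45 28
```

```text
[[-1, [0.36, 0.14, 0], 0], [-1, [0.26, 0.2, 0], 0], [-1, [0.23, 0.25, 0], 0], [-1, [0.2, 0.28, 0], 0], [-1, [0.16, 0.31, 0], 0], [-1, [0.12, 0.34, 0], 0], [-1, [0.08, 0.29, 0], 0], [-1, [0.04, 0.29, 0], 0], [-1, [0.01, 0.29, 0], 0], [-1, [-0.02, 0.31, 0], 0], [-1, [-0.07, 0.31, 0], 0], [-1, [-0.11, 0.3, 0], 0], [-1, [-0.15, 0.3, 0], 0], [-1, [-0.2, 0.28, 0], 0], [-1, [-0.24, 0.25, 0], 0], [-1, [-0.28, 0.22, 0], 0], [-1, [-0.31, 0.19, 0], 0], [-1, [-0.34, 0.14, 0], 0], [-1, [-0.36, 0.09, 0], 0], [-1, [-0.26, 0.05, 0], 0], [-1, [-0.27, 0.03, 0], 0], [-1, [-0.27, -0.01, 0], 0], [-1, [-0.29, -0.03, 0], 0], [-1, [-0.29, -0.08, 0], 0], [-1, [-0.28, -0.11, 0], 0], [-1, [-0.28, -0.15, 0], 0], [-1, [-0.26, -0.2, 0], 0], [-1, [-0.24, -0.23, 0], 0]] [0.6635 0.0369]
```

{"op": "servo_tool", "data": {
  "deltas": [
    [-1,[0,0,0.99],0],
    [-1,[0,0,0.98],0],
    [-1,[0,0,0],0]
  ]
}}

```text
clock: 4.38
tool_pos: [0.5709, -0.0844, 0.1388]
ee_rot: [0.0, -3.14, -0.001]
wrist_force: [0.4, 0.0, 0.1]
finger_gap: -0.003
grasp_force: 0.0
```

{"op": "servo_tool", "data": {
  "deltas": [
    [-1,[0.36,0.14,0],0],
    [-1,[0.26,0.2,0],0],
    [-1,[0.23,0.25,0],0],
    [-1,[0.2,0.28,0],0],
    [-1,[0.16,0.31,0],0],
    [-1,[0.12,0.34,0],0],
    [-1,[0.08,0.29,0],0],
    [-1,[0.04,0.29,0],0],
    [-1,[0.01,0.29,0],0],
    [-1,[-0.02,0.31,0],0],
    [-1,[-0.07,0.31,0],0],
    [-1,[-0.11,0.3,0],0],
    [-1,[-0.15,0.3,0],0],
    [-1,[-0.2,0.28,0],0]
  ]
}}

```text
clock: 6.12
tool_pos: [0.5443, 0.0328, 0.1392]
ee_rot: [0.0, -3.142, -0.0]
wrist_force: [0.8, -0.3, 0.2]
finger_gap: 0.002
grasp_force: 0.3
```

```bash
python3 - <<'E'
from h import *
p,d=grab('side')
for a,c in red('side',p):
    P=onz('side',*c,.157); v=P[:2]-[.606,-.0163]; print(a,c,P.round(4),np.linalg.norm(v),np.arctan2(v[1],v[0]))
print(observe()['tool_pos'])
E
```

```text
271 [346.95940959 301.31734317] [ 0.4998 -0.5095  0.157 ] 0.5045062852969985 -1.782966205522178
[0.54493245 0.03341261 0.13921979]
```

The fingers probably hide the sleeve, since they stand on the camera's side of it. I continue the arc.

{"op": "servo_tool", "data": {
  "deltas": [
    [-1,[-0.24,0.25,0],0],
    [-1,[-0.28,0.22,0],0],
    [-1,[-0.31,0.19,0],0],
    [-1,[-0.34,0.14,0],0],
    [-1,[-0.36,0.09,0],0],
    [-1,[-0.26,0.05,0],0],
    [-1,[-0.27,0.03,0],0]
  ]
}}

```text
clock: 7.05
tool_pos: [0.6061, 0.0613, 0.1391]
ee_rot: [0.0, -3.141, -0.0]
wrist_force: [-0.9, -0.8, -0.3]
finger_gap: -0.001
grasp_force: 0.3
```

```bash
sleep 2; python3 - <<'E'
from h import *
p,d=grab('side')
for a,c in red('side',p):
    P=onz('side',*c,.157); v=P[:2]-[.606,-.0163]; print(a,c,P.round(4),np.linalg.norm(v),np.arctan2(v[1],v[0]))
o=observe();print(o['clock'],o['tool_pos'])
cv2.imwrite('pics/c4.png',cv2.resize(p[130:230,240:340],(600,600),interpolation=cv2.INTER_CUBIC)[:,:,::-1])
E
```

```text
5 [272.8 173. ] [0.6216 0.0529 0.157 ] 0.0709120486372011 1.3491073090159915
270 [347.01111111 301.35555556] [ 0.4998 -0.5097  0.157 ] 0.5046764462128526 -1.7828030669607025
7.1 [0.6069949  0.06126923 0.13918042]
```

View pics/c4.png

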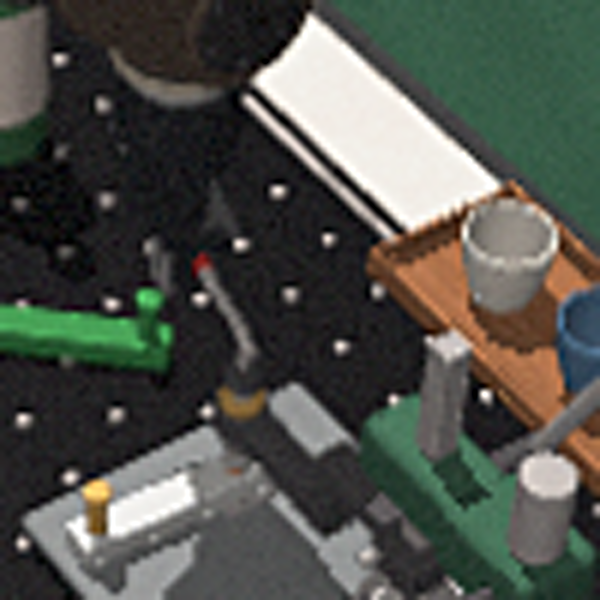

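The key has followed: elbow at crop (248,350), red sleeve at (202,262), arm at about 1.35 rad, block undisturbed. I push on to the target.

{"op": "servo_tool", "data": {
  "deltas": [
    [-1,[-0.27,-0.01,0],0],
    [-1,[-0.29,-0.03,0],0],
    [-1,[-0.29,-0.08,0],0],
    [-1,[-0.28,-0.11,0],0],
    [-1,[-0.28,-0.15,0],0],
    [-1,[-0.26,-0.2,0],0],
    [-1,[-0.24,-0.23,0],0],
    [-1,[0,0,0],0],
    [-1,[0,0,0],0]
  ]
}}

```text
clock: 8.22
tool_pos: [0.6629, 0.037, 0.1392]
ee_rot: [-0.0, 3.141, 0.0]
wrist_force: [-0.4, -0.6, 0.4]
finger_gap: -0.001
grasp_force: 0.0
```

```bash
sleep 2; python3 - <<'E'
from h import *
p,d=grab('side')
for a,c in red('side',p):
    P=onz('side',*c,.156); v=P[:2]-[.606,-.0163]; print(a,c,P.round(4),np.linalg.norm(v),np.arctan2(v[1],v[0]))
o=observe();print(o['clock'],o['tool_pos'],o['wrist_force'])
E
```

```text
17 [290.23529412 172.17647059] [0.6799 0.0221 0.156 ] 0.08323016029342324 0.4789236598512776
271 [346.96678967 301.33579336] [ 0.5002 -0.5092  0.156 ] 0.5041344839596652 -1.7821434117948323
8.275 [0.66288302 0.03710549 0.13923295] [-0.287457    0.61720346  0.19976342]
```

The sleeve reads about 0.47 rad, so q is about 9.3 and the nose is pressed in about 0.9 mm. That is good. Next I back off, lift and go over the post.

{"op": "servo_tool", "data": {
  "deltas": [
    [-1,[0.2,0.6,0],0],
    [-1,[0,0.2,-0.3],0],
    [-1,[0,0,-0.9],0],
    [-1,[0,0,-0.9],0],
    [-1,[0,0,-0.6],0],
    [0,[0.64,-0.3,0],0],
    [0,[0.64,-0.3,0],0],
    [0,[0.64,-0.3,0],0],
    [0,[0.64,-0.3,0],0],
    [0,[0.64,-0.3,0],0],
    [0,[0.64,-0.3,0],0],
    [0,[0.64,-0.3,0],0],
    [0,[0.64,-0.3,0],0],
    [0,[0,0,0],0]
  ]
}}

```text
clock: 10.02
tool_pos: [0.5028, -0.0111, 0.2207]
ee_rot: [0.001, 3.141, 0.0]
wrist_force: [-0.5, 0.1, 0.1]
finger_gap: 0.497
grasp_force: 0.0
```

```bash
sleep 2; python3 - <<'E'
from h import *
p,d=grab('side')
for a,c in red('side',p):
    P=onz('side',*c,.156); v=P[:2]-[.606,-.0163]; print(a,c,P.round(4),np.linalg.norm(v),np.arctan2(v[1],v[0]))
o=observe();print(o['clock'],o['tool_pos'],o['wrist_force'],o['finger_gap'])
hh=cv2.cvtColor(p,cv2.COLOR_RGB2HSV);m=(hh[...,0]>15)&(hh[...,0]<32)&(hh[...,1]>110)&(hh[...,2]>120);m[:200]=0;m[225:]=0;m[:,:245]=0;m[:,268:]=0
q=np.argwhere(m);print(len(q),q.mean(0) if len(q) else 0,q[:5])
cv2.imwrite('pics/c5.png',cv2.resize(p[130:230,230:330],(600,600),interpolation=cv2.INTER_CUBIC)[:,:,::-1])
E
```

```text
18 [290.11111111 172.22222222] [0.6793 0.0221 0.156 ] 0.08277666783904278 0.4824905604854652
269 [347.04832714 301.35315985] [ 0.5004 -0.5094  0.156 ] 0.5042762354013574 -1.7817501556342648
10.075 [ 0.5036353  -0.01097797  0.22070809] [0.49458392 0.32892609 0.39102022] 0.5012276691268562
17 [212.11764706 255.58823529] [[210 255]
 [210 256]
 [210 257]
 [211 254]
 [211 255]]
```

View pics/c5.png

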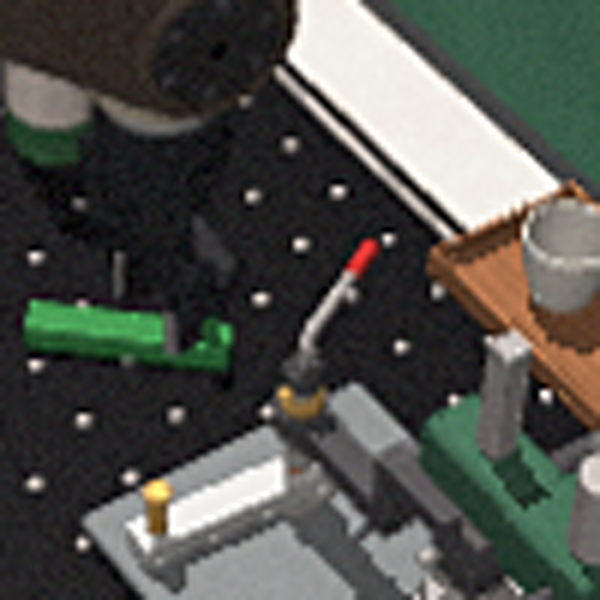

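The freed key stays at about 0.48 rad, elbow at crop (300,350), red end at (370,245). The post is unmoved at (157,490) and the fingers are half open above it. Now I go down and grip.

{"op": "servo_tool", "data": {
  "deltas": [
    [0,[0,0,0.97],0],
    [0,[0,0,0.97],0],
    [0,[0,0,0.97],0],
    [0,[0,0,0.97],0],
    [0,[0,0,0.97],0],
    [0,[0,0,0.95],0],
    [0,[0,0,0],0],
    [-1,[0,0,0],0],
    [-1,[0,0,0],0],
    [-1,[0,0,0],0],
    [-1,[0,0,0],0],
    [-1,[0,0,0],0],
    [-1,[0,0,0],0]
  ],
  "newtons": 25
}}

```text
clock: 11.7
tool_pos: [0.5042, -0.011, 0.0471]
ee_rot: [-0.0, 3.139, -0.0]
wrist_force: [1.6, 3.0, 7.3]
finger_gap: 0.188
grasp_force: 24.7
```

{"op": "servo_tool", "data": {
  "deltas": [
    [-1,[0.2,0,0],0],
    [-1,[0.3,0,0],0],
    [-1,[0.3,0,0],0],
    [-1,[0.3,0,0],0],
    [-1,[0.3,0,0],0],
    [-1,[0.3,0,0],0],
    [-1,[0.3,0,0],0],
    [-1,[0.1,0,0],0],
    [-1,[0,0,0],0],
    [-1,[0,0,0],0]
  ]
}}

```text
clock: 12.95
tool_pos: [0.4399, -0.011, 0.0462]
ee_rot: [0.0, -3.14, -0.0]
wrist_force: [-3.5, 0.6, 5.6]
finger_gap: 0.19
grasp_force: 24.7
```

```bash
sleep 2; python3 - <<'E'
from h import *
p,d=grab('side')
for a,c in red('side',p):
    P=onz('side',*c,.156); v=P[:2]-[.606,-.0163]; print(a,c,P.round(4),np.linalg.norm(v),np.arctan2(v[1],v[0]))
o=observe();print(o['clock'],o['tool_pos'],o['wrist_force'],o['finger_gap'])
cv2.imwrite('pics/c6.png',cv2.resize(p[130:250,210:330],(600,600),interpolation=cv2.INTER_CUBIC)[:,:,::-1])
E
```

```text
18 [290.11111111 172.22222222] [0.6793 0.0221 0.156 ] 0.08277666783904278 0.4824905604854652
271 [346.96678967 301.33579336] [ 0.5002 -0.5092  0.156 ] 0.5041344839596652 -1.7821434117948323
13.0 [ 0.43990973 -0.01095369  0.04623557] [-4.72385295 -0.56386187  5.6164511 ] 0.18366403015901467
```

View pics/c6.png

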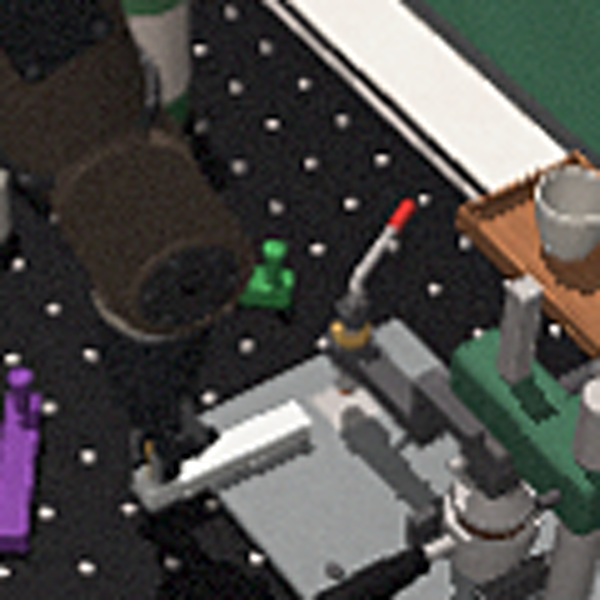

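The block is clear of the nose: its far end is at crop (305,420), the nose at (345,390). The key is unmoved. I release and lift away.

{"op": "servo_tool", "data": {
  "deltas": [
    [0,[0,0,0],0],
    [0,[0,0,0],0],
    [0,[0,0,0],0],
    [0,[0,0,0],0],
    [0,[0,0,-0.3],0],
    [0,[0,0,-0.9],0],
    [0,[0,0,-0.9],0],
    [0,[0,0,-0.9],0],
    [0,[0,0,-0.9],0],
    [0,[0,0,-0.9],0],
    [0,[0,0,0],0],
    [0,[0,0,0],0],
    [0,[0,0,0],0]
  ]
}}

```text
clock: 14.62
tool_pos: [0.44, -0.011, 0.1895]
ee_rot: [0.0, -3.14, -0.001]
wrist_force: [0.1, -0.4, 0.4]
finger_gap: 0.501
grasp_force: 0.0
```

```bash
sleep 2; python3 - <<'E'
from h import *
p,d=grab('side');o=observe();print(o['clock'],o['tool_pos'],o['wrist_force'],o['finger_gap'])
for a,c in red('side',p): print(a,c)
cv2.imwrite('pics/c7.png',cv2.resize(p[130:250,210:330],(600,600),interpolation=cv2.INTER_CUBIC)[:,:,::-1])
E
```

```text
14.675 [ 0.44008473 -0.01102729  0.18946591] [ 0.75768462  0.23798741 -0.03557105] 0.5027965090722444
17 [290.17647059 172.05882353]
270 [347.0037037  301.33333333]
```

View pics/c7.png

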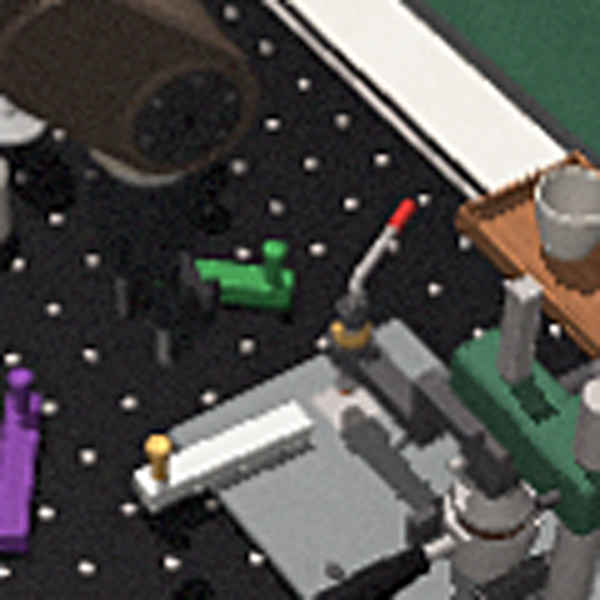

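The block lies flat in front, far end at (305,420), post at (157,450). The gripper is free above it and the key is unmoved, so I hand the job in.

```bash
python3 -c "
from workcell import finish_job
print(finish_job())"
```

```text
the job is handed in; nothing more can be done
None
```

The job is handed in: the stop screw is wound down to about q = 9.3 (roughly 0.9 mm of nose press, estimated from the key angle), the block is drawn out and lying flat in front, and the gripper is clear; the hand-in returned no verdict.

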